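# Stow the airstone and bring its pot to the front

## Robot

A 7-joint arm with a two-finger parallel gripper is mounted at the origin on the work surface. World frame = base frame: x ahead of the robot, y to its left, z up, the work surface at z = 0. Lengths are in m, angles in rad, forces in N, time in s.
With the tool pointing down it reaches from about 0.425 to 0.925 m from the base axis. Payload 6.8 kg.
Tool frame: the origin (TCP) lies on the centre line of the jaws, within the pads' length; the fingertips stand 14 mm ahead of it and the grasp point (between the pads) lies 5 mm behind it; z points along the fingers, y is the line along which they close (so a half turn about z gives the same grasp; the last joint's range is limited). The gripper opens to 85 mm and grips with 20 to 120 N. Pads are 22 mm wide; open, the fingers measure 114 mm over their backs; the gripper's body (76 mm by 85 mm) begins 54 mm behind the grasp point. The pads swing forward as they close: fully open they stand 13 mm farther back than shut.
Start: joints at [1.095, 0.477, 0.022, 1.555, -0.011, 1.109, -0.083], TCP at [0.243, -0.63, 0.245] pointing down, gripper open.
Joint ranges: [-2.96, 2.96], [-0.34, 2.1], [-1.41, 1.46], [0.24, 2.44], [-1.37, 4.51], [0.17, 1.92], [-2.96, 2.96]. Speed limits (rad/s): [2.39, 2.39, 3.14, 3.14, 3.14, 3.14, 3.14].

## Interface

Orientations are given as a unit quaternion [w, x, y, z].
In Python, from station import bot gives the robot as it stands. The module is installed in compiled form; this text tells all that it offers.
- The arm moves only by the tool drive_tool, never from a script. Its argument "commands" is a list of rows, each an object with "hand": the opening, from 0 (shut) to 1 (fully open); "translation": the shift along the world's x, y, z in mm, a list of three; "angular": the turn, a rotation vector about the world's x, y, z in rad, a list of three. In form: [{"hand": hand, "translation": [tx, ty, tz], "angular": [ax, ay, az]}, ...]. A call has 1 to 12 rows; each row is the pose to reach, as a shift and turn from the pose commanded when the call began; what a row does not reach only later rows make up. A row lasts 1/8 s, in which the tool goes at most 62.5 mm and 10.7 degrees, less where a joint would pass 70% of its speed; a pose out of reach is approached as far as the arm can. A call with a gripper value outside its range is refused whole. The fingers move at their own pace and stop on an object; "force" is the grip in N (left out, the last holds). Time passes only in rows, so rows that repeat a pose let the fingers close. It gives the time, the measured TCP pose, the force, the opening and the grip force at its end, in the units of the state.
- bot.get_obs(): the state, without advancing time (a new reading comes with each control period).
- bot.read_camera(name): name is "scene" or "top"; returns the picture (480x640x3 uint8, red, green, blue); there is no depth.
- bot.camera_model(name): a dict with "fx", "fy", "cx", "cy" (pixels), "view" (4x4, takes a point from world to camera coordinates). Camera axes: x right, y up, looking along -z (the intrinsics and any distortion apply to the point x, -y, -z); pixel columns grow to the right and rows downward; lengths in m; the calibration is good to about 2 mm. A picture is of the moment at which its call begins. camera_model takes no time and is no camera call.
- bot.hand_in(): hands the job in; it is judged then, once.
Trained networks look in the newest picture that a camera, given by its name, has taken for a name from the list of things; names that differ only in an ending like _2 or _b are one class to them, and where a whole thing is asked for, a point or a joint stands for the part that bears it (a point fixed in the world has none). Each returns a list of dicts, best first, with "score" (0 to 1); they miss things now and then, are a little off and sometimes report something else, mostly with a low value. They report only what shows in the picture. A call takes as long as a camera call.
- bot.find_in(camera, query): "position" ([column, row] in pixels, amid what is visible of it).
- bot.outline_of(camera, query): "pixels" (480x640 bool, what is visible of it) and "position" ([column, row] in pixels, amid what is visible of it).
The state is a dict: "t": time; "q": joint angles; "joint_vel": joint speeds; "joint_torque": joint torques, N m; "eef_pos": TCP position; "tool_rot": TCP orientation; "contact_force": force on the tool from outside, world axes, zero at the start; "torque": the same for the moment, N m; "gripper_width": opening from 0.0 (shut) to 1.0 (fully open); "grasp_force": force on a finger pad.
Only numpy, scipy, OpenCV 4.12 (cv2) and the standard library are available. Lean on these libraries where they do the work, as an engineer would, in place of code of your own. Each camera call takes 0.05 s, during which the arm holds its last target. There are 200 camera calls.

## Task

Pick the black airstone out of the open grey storage box, leaving the other small parts in the box, and set it in the red pot on the round wooden carousel. Only once it is in the pot, turn the carousel until the red pot faces front, lined up with the orange pointer on the carousel's stand, and finish while still holding the carousel firmly by its steel peg so that it stays put. Leave the jar, the shrimp cave and the tweezer on the step where they are.

Things in the scene. Friction and masses are not known exactly. Their poses are not given: they have to be found in the camera images.
- airstone: Black airstone, an upright cylinder 24 mm in diameter and 45 mm tall with a thin clear nipple (6 mm diameter, 12 mm tall) on top; about 30 g. It stands loose on the inner floor of the grey box, with neighbours whose sides are at least 30 mm away from its side. Origin: centre of its underside, z up.
- stone_mid (a point): Point on the airstone's axis, 22.5 mm above its underside.
- box: Grey plastic storage box, fixed, 220 mm (its x) by 280 mm (its y) outside, 60 mm high, walls and floor 5 mm. Its flip-top lid stands open on the +y side, laid far back, sloping outward and up to 0.17 m above the step. Origin: centre of the underside. Five small parts stand on its floor, one near the middle, four about 45 mm (x) and 60 mm (y) from it.
- carousel: Round wooden plate, 236 mm diameter, top face 24 mm above the step. Turns without limit either way about its vertical axis with slight friction. Fixed on it: a red open pot, across from it a steel peg, between them two amber jars (60 mm diameter, tops 96 mm above the step, 80 mm from the axis). Origin: on the axis, 12 mm above the step; -x points to the pot, +x to the peg.
- pot_in (a point): Centre of the inner floor of the red pot, 28 mm above the step and 75 mm from the carousel's axis. Pot: outer diameter 66 mm at the foot and 72 mm at the rim, wall 3 mm, rim 31 mm above this point (59 mm above the step).
- peg_top (a point): Centre of the top of the upright round steel peg by which the carousel is turned and held: 20 mm in diameter, 85 mm from the carousel's axis, top 115 mm above the step; nothing within 70 mm beside it above its foot.
- front_mark (a point): Front: the point at which pot_in must arrive, 75 mm from the carousel's axis in the direction of the orange pointer (a 34 mm wide flat tab with a pointed tip that sticks out under the plate's edge, fixed to the stand). It does not turn with the plate.
- suction_cup: Blue suction cup, 36 mm diameter, 26 mm tall, loose in the box. Origin: underside.
- filter_ring: White ceramic ring, 30 mm diameter, 28 mm tall, loose in the box. Origin: underside.
- brass_valve: Small brass valve with red tap, 22 mm diameter, 38 mm tall, loose in the box. Origin: underside.
- feed_tub: Small green tub with white lid, 34 mm diameter, 30 mm tall, loose in the box. Origin: underside.
- specimen_jar: Round glass specimen jar, 80 mm diameter, 110 mm tall, loose on the step; leave alone. Origin: underside.
- shrimp_cave: Brown ceramic shrimp cave, arched, 90 by 104 mm, 60 mm tall, loose on the step; leave alone. Origin: underside.
- tweezer: Stainless planting tweezer, 250 mm long along its x, 8 mm tall, loose on the step; leave alone. Origin: underside.

How it is judged:
On the way, in this order (a step that is already met when the one before it is completed fails the run):
1. the airstone stands or lies released in the red pot (horizontal distance between stone_mid and pot_in below 0.03 m and height (world z) of stone_mid between 0.03 and 0.075 m and contact force between the fingers and airstone below 0.1 N), for 0.2 s.
2. the red pot is at the front and the fingers hold the carousel still (horizontal distance between pot_in and front_mark below 0.013 m and distance between the grasp point and peg_top below 0.06 m and contact force between the fingers and carousel above 2 N and angular speed of carousel below 0.1 rad/s), for 0.3 s.
At the end, for the whole second after the job is handed in: The red pot's centre is within 13 mm of the front mark (about 10 degrees), the airstone lies released in the pot (within 30 mm of its centre), and the fingers, within 60 mm of the peg's top, press on the still carousel (under 0.1 rad/s) with over 2 N (all of step 1 and all of step 2); the arm keeps its last pose, push and grip.
It fails at once if another part taken out of the box (height (world z) of any of suction_cup, filter_ring, brass_valve, feed_tub above 0.06 m).
It fails at once if jar, shrimp cave or tweezer moved by more than 30 mm (distance of any of specimen_jar, shrimp_cave, tweezer from where it was at the start of the episode above 0.03 m).
It fails at once if the pot brought to the front before the airstone is in it (horizontal distance between pot_in and front_mark below 0.02 m and horizontal distance between stone_mid and pot_in above 0.05 m).
It also fails if it takes over 61 s, if anything falls off the work surface, if the arm or the gripper's body presses on something with over 40 N, if the wrist force passes 120 N, or if a joint passes its speed limit or range.

## Working session

There is one attempt and no reset: what is moved stays moved. The work goes in short steps, Python scripts to look and compute and a tool call to move; the robot and the scene stay as the last step left them, time stands still between calls to the robot, and variables do not carry over. Pictures are saved under pics/ and viewed, at most 10 in all, crops included, and the job is handed in when it is done.

Besides the shell and the picture viewer there is one more tool, called after "Emit:" in YAML: its name, and indented under it one key for each argument. drive_tool: Moves the arm, as the interface text tells. Its arguments: {"type":"object","properties":{"commands":{"type":"array","items":{"type":"object","properties":{"hand":{"type":"number"},"translation":{"type":"array","items":{"type":"number"}},"angular":{"type":"array","items":{"type":"number"}}}}},"force":{"type":"number"}},"required":["commands"]}

```bash
mkdir -p pics
cat > h.py <<'E'
import numpy as np, cv2
from station import bot
def ray(cam,px):
    m=bot.camera_model(cam); V=np.array(m["view"]); R=V[:3,:3]; c=-R.T@V[:3,3]
    d=np.array([(px[0]-m["cx"])/m["fx"],-(px[1]-m["cy"])/m["fy"],-1.])
    return c,R.T@d
def atz(cam,px,z):
    c,d=ray(cam,px); return c+d*(z-c[2])/d[2]
def proj(cam,p):
    m=bot.camera_model(cam); V=np.array(m["view"]); q=V[:3,:3]@np.array(p)+V[:3,3]
    return [m["cx"]+m["fx"]*q[0]/-q[2], m["cy"]+m["fy"]*-q[1]/-q[2]]
E
python3 - <<'E'
from h import *
ims=[]
for c in("scene","top"):
    im=bot.read_camera(c); cv2.imwrite(f"pics/{c}0.png",im[:,:,::-1])
    m=bot.camera_model(c); print(c,{k:v for k,v in m.items() if k!="view"},ray(c,(320,240))[0].round(3))
    for q,z in (("airstone",.03),("pot_in",.04),("peg_top",.115),("carousel",.024),("box",.03),("brass_valve",.02),("feed_tub",.02),("suction_cup",.02),("filter_ring",.02),("front_mark",.01),("specimen_jar",.05),("shrimp_cave",.03),("tweezer",.005)):
        print(q,[(round(r["score"],2),np.round(r["position"]),atz(c,r["position"],z).round(3)) for r in bot.find_in(c,q)[:2]])
o=bot.get_obs(); print(o["t"],o["eef_pos"],o["tool_rot"],o["gripper_width"])
E
```

```text
scene {'fx': 433.84578737197836, 'fy': 433.84578737197836, 'cx': 325.034236621849, 'cy': 237.90871381675018} [ 1.443 -0.42   0.732]
airstone []
pot_in [(0.75, array([284., 265.]), array([ 0.619, -0.155,  0.04 ])), (0.7, array([195., 311.]), array([ 0.692, -0.392,  0.04 ]))]
peg_top [(0.76, array([283., 261.]), array([ 0.694, -0.181,  0.115]))]
carousel [(0.84, array([286., 258.]), array([ 0.577, -0.133,  0.024])), (0.74, array([389., 219.]), array([0.524, 0.213, 0.024]))]
box [(0.94, array([426., 201.]), array([0.488, 0.374, 0.03 ]))]
brass_valve []
feed_tub [(0.5, array([413., 223.]), array([0.568, 0.272, 0.02 ]))]
suction_cup [(0.47, array([396., 211.]), array([0.486, 0.265, 0.02 ]))]
filter_ring [(0.43, array([383., 230.]), array([0.561, 0.173, 0.02 ]))]
front_mark [(0.56, array([395., 208.]), array([0.459, 0.277, 0.01 ]))]
specimen_jar [(0.81, array([162., 258.]), array([ 0.48 , -0.433,  0.05 ])), (0.2, array([283., 259.]), array([ 0.608, -0.152,  0.05 ]))]
shrimp_cave [(0.87, array([196., 310.]), array([ 0.679, -0.389,  0.03 ]))]
tweezer [(0.64, array([384., 306.]), array([0.821
[... 615 characters left out ...]
, 0.273, 0.02 ]))]
suction_cup [(0.63, array([170., 323.]), array([0.458, 0.269, 0.02 ]))]
filter_ring [(0.66, array([169., 275.]), array([0.56 , 0.276, 0.02 ])), (0.54, array([231., 275.]), array([0.558, 0.145, 0.02 ]))]
front_mark [(0.76, array([366., 264.]), array([ 0.58 , -0.142,  0.01 ]))]
specimen_jar [(0.57, array([515., 306.]), array([ 0.487, -0.441,  0.05 ]))]
shrimp_cave [(0.76, array([483., 220.]), array([ 0.67 , -0.391,  0.03 ]))]
tweezer [(0.86, array([291., 158.]), array([0.82 , 0.019, 0.005])), (0.57, array([127., 297.]), array([0.515, 0.368, 0.005]))]
1.4 [ 0.24269436 -0.62988589  0.24533062] [ 2.78153519e-05  9.83142318e-01  1.82841960e-01 -2.88704288e-06] 1.0015545444942544
```

View pics/top0.png

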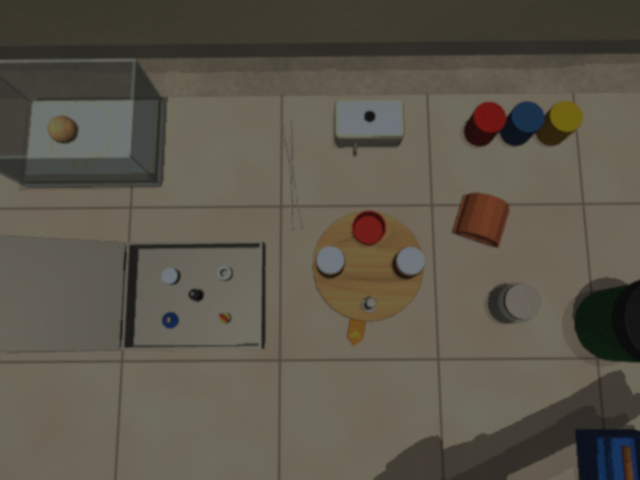

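View pics/scene0.png

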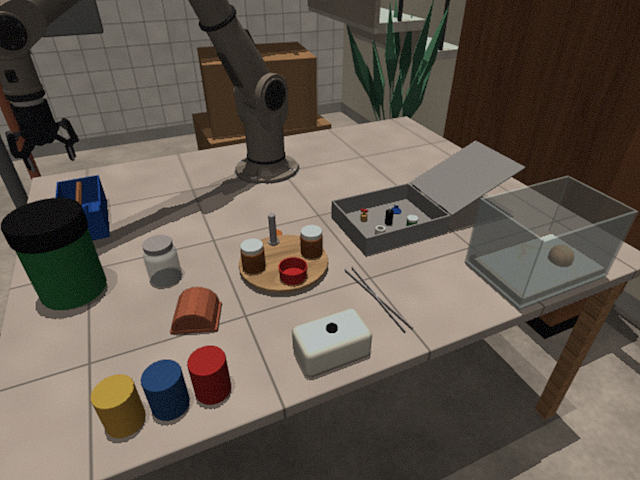

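The top view shows the airstone at about (196,295) in the middle of the box, pot at (369,228), peg at (369,303), and pointer tip at about (355,344). Next I measure these more precisely.

Run:
```python
from h import *
im=bot.read_camera("top"); hsv=cv2.cvtColor(im,cv2.COLOR_RGB2HSV)
def blob(mask,roi):
    m=np.zeros(mask.shape,np.uint8); x0,y0,x1,y1=roi; m[y0:y1,x0:x1]=mask[y0:y1,x0:x1]
    n,l,s,c=cv2.connectedComponentsWithStats(m); i=1+s[1:,4].argmax(); return (l==i),s[i],c[i]
H,S,V=[hsv[:,:,i].astype(int) for i in range(3)]
m,s,c=blob(((H<6)|(H>174))&(S>150)&(V>50),(340,200,400,255))
(cx,cy),r=cv2.minEnclosingCircle(np.argwhere(m)[:,::-1].astype(np.float32)); print("pot",s,c,(cx,cy),r,atz("top",(cx,cy),.059))
cnt=cv2.findContours(m.astype(np.uint8),0,1)[0][0]; print(cv2.fitEllipse(cnt))
# plate: wood
m2=((H>8)&(H<25)&(S>85)&(V>90)); m,s,c=blob(m2,(300,195,440,330)); hull=cv2.convexHull(np.argwhere(m)[:,::-1].astype(np.float32))
print("plate",s,cv2.fitEllipse(hull)); e=cv2.fitEllipse(hull); print(atz("top",e[0],.024), e[1][0]/567*1.189)
m,s,c=blob((S>170)&(H>8)&(H<25)&(V>80),(340,318,375,350)); p=np.argwhere(m)[:,::-1]; print("pointer",s,c,p[p[:,1].argmax()],atz("top",c,.005),atz("top",p[p[:,1].argmax()],.005))
m,s,c=blob((V<45),(183,283,210,306)); print("stone",s,c)
a=cv2.resize(im[195:350,300:440],None,fx=4,fy=4,interpolation=2); b=cv2.resize(im[240:350,120:270],None,fx=4,fy=4,interpolation=2)
cv2.imwrite("pics/a.png",a[:600,:,::-1]); cv2.imwrite("pics/b.png",b[:,:,::-1])
for q in("airstone","peg_top","pot_in"):
  for cam in("top",):
    for r in bot.outline_of(cam,q)[:1]:
      p=np.argwhere(r["pixels"])[:,::-1]; print(q,r["score"],r["position"],p.min(0),p.max(0),len(p))
for r in bot.find_in("top","box")[:1]: pass
```

```text
pot [353 211  32  33 824] [368.30218447 227.38228155] (368.23809814453125, 227.23809814453125) 16.46561622619629 [ 0.65083523 -0.14525164  0.059     ]
((368.4395446777344, 227.27731323242188), (31.35408592224121, 32.061553955078125), 21.653017044067383)
plate [ 313  211  110  119 6908] ((367.1159973144531, 268.29522705078125), (109.3377685546875, 117.3590316772461), 8.321999549865723)
[ 0.56965369 -0.14359452  0.024     ] 0.22928149349475033
pointer [348 319  17  25 262] [355.64885496 330.0610687 ] [353 343] [ 0.44157635 -0.11809955  0.005     ] [ 0.41486301 -0.11209263  0.005     ]
stone [190 290  13  11  99] [196.77777778 294.6969697 ]
airstone 0.49 [194.8, 294.8] [188 289] [203 300] 140
peg_top 0.97 [369.7, 266.3] [312 211] [424 320] 9593
pot_in 0.64 [367.3, 267.0] [312 210] [424 322] 9690
```

View pics/a.png

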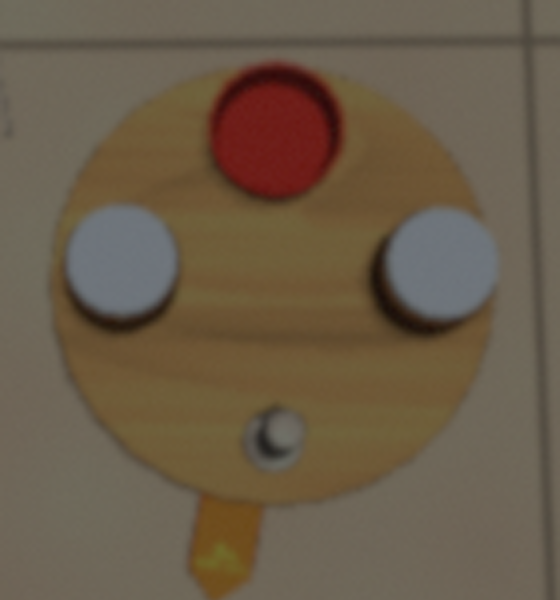

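View pics/b.png

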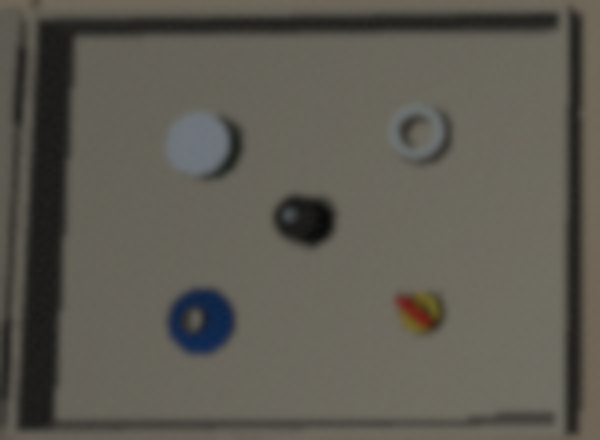

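Run:
```python
from h import *
T=lambda n,px,z:print(n,atz("top",px,z).round(4))
C=atz("top",(367.6,266),.024); print("C",C)
P=atz("top",(368.7,227.3),.059); G=atz("top",(371.3,301.7),.115)
for n,a in(("pot",P),("peg",G),("jL",atz("top",(330.4,260.1),.096)),("jR",atz("top",(410,261),.096)),("tip",atz("top",(353.3,344.2),.006)),("pointer c",atz("top",(355.6,330),.006))):
    d=a-C; print(n,a.round(4),np.hypot(*d[:2]).round(4),np.degrees(np.arctan2(d[1],d[0])).round(1))
T("nip",(192.4,293.7),.062);T("mid",(196.2,295),.0275);T("top",(193.7,294.2),.05);T("outline",(194.8,294.8),.0275)
for n,p,z in(("tub",(170,276),.03),("ring",(224.7,273),.025),("cup",(170,320),.02),("valve",(224.8,317.8),.03)):T(n,p,z)
for p in((128,245),(129,346),(264,346),(263,243)):T("boxcorner",p,.06)
c=np.array([[0,0,0]])
for z in(.005,.05,.062): print(proj("top",(.51,.22,z)))
print(proj("scene",(.51,.222,.05)),proj("scene",(.51,.222,.005)))
im=bot.read_camera("scene"); cv2.imwrite("pics/c.png",cv2.resize(im[190:250,320:460],None,fx=5,fy=5,interpolation=2)[:,:,::-1])
```

```text
C [ 0.5745271  -0.14471841  0.024     ]
pot [ 0.6507 -0.1462  0.059 ] 0.0762 -1.1
peg [ 0.4927 -0.1439  0.115 ] 0.0818 179.4
jL [ 0.5771 -0.0659  0.096 ] 0.0789 88.1
jR [ 0.574  -0.2239  0.096 ] 0.0792 -90.3
tip [ 0.4124 -0.1126  0.006 ] 0.1653 168.8
pointer c [ 0.4417 -0.118   0.006 ] 0.1355 168.6
nip [0.5155 0.2147 0.062 ]
mid [0.5158 0.2149 0.0275]
top [0.5156 0.2149 0.05  ]
outline [0.5163 0.2179 0.0275]
tub [0.5559 0.2708 0.03  ]
ring [0.5619 0.1569 0.025 ]
cup [0.4648 0.2697 0.02  ]
valve [0.468  0.1534 0.03  ]
boxcorner [0.6174 0.3522 0.06  ]
boxcorner [0.412  0.3387 0.06  ]
boxcorner [0.4101 0.0682 0.06  ]
boxcorner [0.6193 0.0728 0.06  ]
[np.float64(196.13457848019465), np.float64(298.66780960965116)]
[np.float64(191.1197887848362), np.float64(296.93110320907937)]
[np.float64(189.71739642376193), np.float64(296.44543103984665)]
[np.float64(389.3177845936219), np.float64(209.00642172145572)] [np.float64(387.99309813309526), np.float64(221.54308188773203)]
```

View pics/c.png

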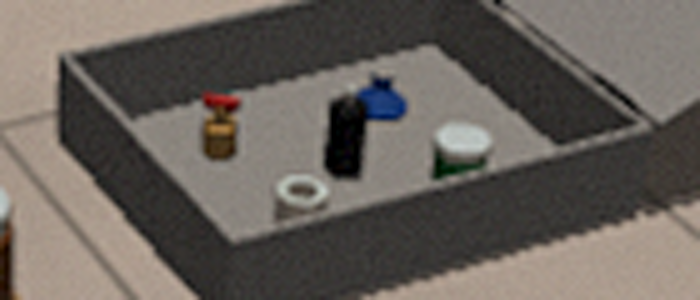

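The scene crop agrees with the top view: the stone is upright at about (0.516, 0.215). I'll move above it and turn the closing line along x.

Emit:
drive_tool:
  commands:
    - {"hand": 0.7, "translation": [257, 430, 0], "angular": [0, 0, 1.2]}
    - {"hand": 0.7, "translation": [257, 430, 0], "angular": [0, 0, 1.2]}
    - {"hand": 0.7, "translation": [257, 430, 0], "angular": [0, 0, 1.2]}
    - {"hand": 0.7, "translation": [257, 430, 0], "angular": [0, 0, 1.2]}
    - {"hand": 0.7, "translation": [257, 430, 0], "angular": [0, 0, 1.2]}
    - {"hand": 0.7, "translation": [257, 430, 0], "angular": [0, 0, 1.2]}
    - {"hand": 0.7, "translation": [257, 430, 0], "angular": [0, 0, 1.2]}
    - {"hand": 0.7, "translation": [257, 430, 0], "angular": [0, 0, 1.2]}
    - {"hand": 0.7, "translation": [273, 845, -45], "angular": [0, 0, 1.2]}
    - {"hand": 0.7, "translation": [273, 845, -45], "angular": [0, 0, 1.2]}
    - {"hand": 0.7, "translation": [273, 845, -45], "angular": [0, 0, 1.2]}
    - {"hand": 0.7, "translation": [273, 845, -45], "angular": [0, 0, 1.2]}
  force: 20

```text
t: 3.2
eef_pos: [0.5092, 0.0494, 0.2186]
tool_rot: [0.0, 0.708, 0.706, 0.0]
contact_force: [0.4, -0.3, -0.1]
gripper_width: 0.7
grasp_force: 0.0
```

Emit:
drive_tool:
  commands:
    - {"hand": 0.7, "translation": [7, 165, -70], "angular": [0, 0, 0]}
    - {"hand": 0.7, "translation": [7, 165, -70], "angular": [0, 0, 0]}
    - {"hand": 0.7, "translation": [7, 165, -70], "angular": [0, 0, 0]}
    - {"hand": 0.7, "translation": [7, 165, -70], "angular": [0, 0, 0]}
    - {"hand": 0.7, "translation": [7, 165, -70], "angular": [0, 0, 0]}
    - {"hand": 0.7, "translation": [7, 165, -70], "angular": [0, 0, 0]}

```text
t: 3.95
eef_pos: [0.5168, 0.2109, 0.1489]
tool_rot: [0.001, 0.709, 0.705, 0.0]
contact_force: [0.8, -0.0, -0.4]
gripper_width: 0.702
grasp_force: 0.0
```

Run:
```python
from h import *
o=bot.get_obs(); print(o["eef_pos"],o["q"].round(2) if hasattr(o["q"],"round") else o["q"])
im=bot.read_camera("scene"); cv2.imwrite("pics/d.png",cv2.resize(im[130:250,320:480],None,fx=4,fy=4,interpolation=2)[:,:,::-1])
print(proj("scene",o["eef_pos"]))
```

```text
[0.51681119 0.21088146 0.14889254] [-0.06  0.46 -0.56  1.9   0.31  0.87 -0.78]
[np.float64(390.35266702421995), np.float64(181.38230347448484)]
```

View pics/d.png

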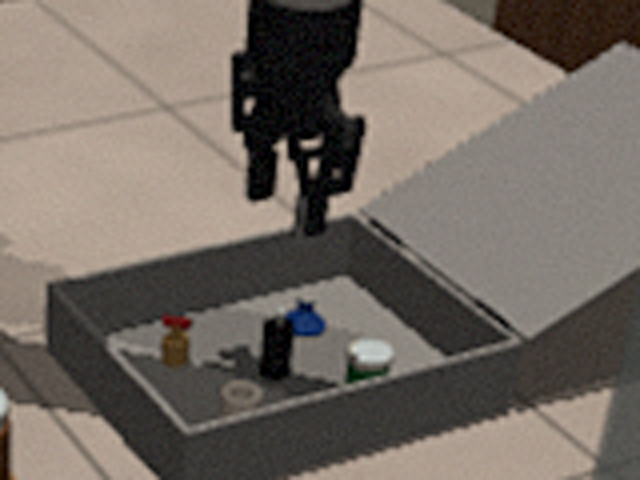

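The gripper is above the stone, which stands upright at about (275,345) in the crop. I'll descend and grip.

Emit:
drive_tool:
  commands:
    - {"hand": 0.7, "translation": [-1, 4, -40], "angular": [0, 0, 0]}
    - {"hand": 0.7, "translation": [-1, 4, -80], "angular": [0, 0, 0]}
    - {"hand": 0.7, "translation": [-1, 4, -115], "angular": [0, 0, 0]}
    - {"hand": 0.7, "translation": [-1, 4, -115], "angular": [0, 0, 0]}
    - {"hand": 0.7, "translation": [-1, 4, -115], "angular": [0, 0, 0]}
    - {"hand": 0.1, "translation": [-1, 4, -115], "angular": [0, 0, 0]}
    - {"hand": 0.1, "translation": [-1, 4, -115], "angular": [0, 0, 0]}
    - {"hand": 0.1, "translation": [-1, 4, -115], "angular": [0, 0, 0]}
    - {"hand": 0.1, "translation": [-1, 4, -115], "angular": [0, 0, 0]}
    - {"hand": 0.1, "translation": [-1, 4, -115], "angular": [0, 0, 0]}
    - {"hand": 0.1, "translation": [-1, 4, -115], "angular": [0, 0, 0]}
    - {"hand": 0.1, "translation": [-1, 4, -115], "angular": [0, 0, 0]}
  force: 25

```text
t: 5.5
eef_pos: [0.5159, 0.2169, 0.0347]
tool_rot: [0.001, 0.708, 0.706, 0.001]
contact_force: [-0.9, -1.4, 7.5]
gripper_width: 0.272
grasp_force: 24.3
```

Emit:
drive_tool:
  commands:
    - {"hand": 0.1, "translation": [0, 0, 30], "angular": [0, 0, 0]}
    - {"hand": 0.1, "translation": [0, 0, 80], "angular": [0, 0, 0]}
    - {"hand": 0.1, "translation": [0, 0, 140], "angular": [0, 0, 0]}
    - {"hand": 0.1, "translation": [0, 0, 160], "angular": [0, 0, 0]}
    - {"hand": 0.1, "translation": [70, -180, 160], "angular": [0, 0, 0]}
    - {"hand": 0.1, "translation": [135, -363, 160], "angular": [0, 0, 0]}
    - {"hand": 0.1, "translation": [135, -363, 160], "angular": [0, 0, 0]}
    - {"hand": 0.1, "translation": [135, -363, 160], "angular": [0, 0, 0]}
    - {"hand": 0.1, "translation": [135, -363, 160], "angular": [0, 0, 0]}
    - {"hand": 0.1, "translation": [135, -363, 160], "angular": [0, 0, 0]}
    - {"hand": 0.1, "translation": [135, -363, 160], "angular": [0, 0, 0]}
    - {"hand": 0.1, "translation": [135, -363, 160], "angular": [0, 0, 0]}

```text
t: 7.0
eef_pos: [0.6499, -0.1469, 0.1933]
tool_rot: [-0.0, 0.709, 0.705, 0.0]
contact_force: [-0.6, 0.3, -0.1]
gripper_width: 0.273
grasp_force: 24.8
```

Run:
```python
from h import *
o=bot.get_obs(); print(o["eef_pos"],o["gripper_width"])
im=bot.read_camera("scene"); cv2.imwrite("pics/e.png",cv2.resize(im[130:310,200:400],None,fx=3,fy=3,interpolation=2)[:,:,::-1])
e=np.array(o["eef_pos"]);print(proj("scene",e),proj("scene",e-[0,0,.03]))
```

```text
[ 0.64989283 -0.14691919  0.19330758] 0.27270726892250546
[np.float64(288.52914813265824), np.float64(219.19536349180296)] [np.float64(289.0961054140427), np.float64(230.0365260703511)]
```

View pics/e.png

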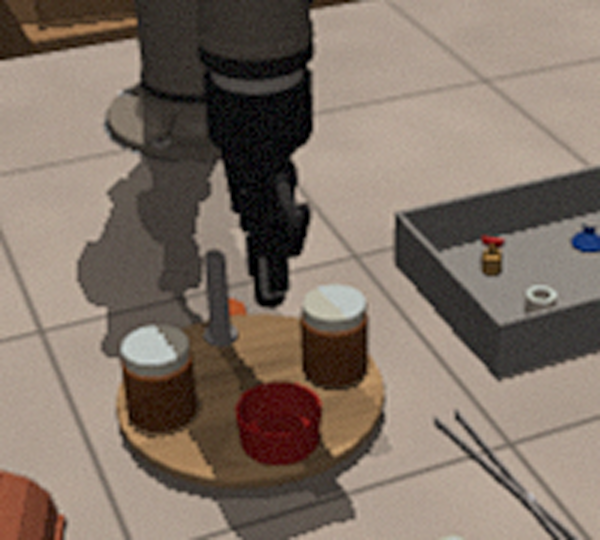

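Run:
```python
from h import *
for p in((.65,-.146,.059),(.65,-.146,.028),(.4895,-.144,.115)): print((np.array(proj("scene",p))-[200,130])*3)
im=bot.read_camera("scene"); hsv=cv2.cvtColor(im,cv2.COLOR_RGB2HSV); H,S,V=[hsv[:,:,i].astype(int) for i in range(3)]
m=np.zeros(H.shape,bool); m[250:290,270:315]=(((H<6)|(H>174))&(S>150)&(V>40))[250:290,270:315]
p=np.argwhere(m)[:,::-1]; print(((p.min(0)-[200,130])*3,(p.max(0)+1-[200,130])*3))
t=np.linspace(0,2*np.pi,60)
q=np.array([proj("scene",(.65+r*np.cos(a),-.146+r*np.sin(a),z)) for r,z in((.036,.059),(.033,.025)) for a in t]); print((q.min(0)-[200,130])*3,(q.max(0)-[200,130])*3)
```

```text
[273.86652877 404.77284817]
[275.36105498 433.69850782]
[208.87729584 251.56162844]
(array([234, 384]), array([321, 465]))
[229.89025338 378.00821595] [317.6827092  462.66036439]
```

Emit:
drive_tool:
  commands:
    - {"hand": 0.1, "translation": [1, 1, -60], "angular": [0, 0, 0]}
    - {"hand": 0.1, "translation": [1, 1, -100], "angular": [0, 0, 0]}
    - {"hand": 0.1, "translation": [1, 1, -125], "angular": [0, 0, 0]}
    - {"hand": 0.1, "translation": [1, 1, -133], "angular": [0, 0, 0]}
    - {"hand": 0.1, "translation": [1, 1, -133], "angular": [0, 0, 0]}
    - {"hand": 0.1, "translation": [1, 1, -133], "angular": [0, 0, 0]}
    - {"hand": 0.34, "translation": [1, 1, -133], "angular": [0, 0, 0]}
    - {"hand": 0.34, "translation": [1, 1, -133], "angular": [0, 0, 0]}
    - {"hand": 0.34, "translation": [1, 1, -133], "angular": [0, 0, 0]}
    - {"hand": 0.34, "translation": [1, 1, -133], "angular": [0, 0, 0]}

```text
t: 8.35
eef_pos: [0.6511, -0.1454, 0.0605]
tool_rot: [0.0, 0.708, 0.706, 0.0]
contact_force: [0.8, -0.2, -1.0]
gripper_width: 0.344
grasp_force: 0.0
```

Emit:
drive_tool:
  commands:
    - {"hand": 0.34, "translation": [0, 0, 15], "angular": [0, 0, 0]}
    - {"hand": 0.34, "translation": [0, 0, 40], "angular": [0, 0, 0]}
    - {"hand": 0.34, "translation": [0, 0, 100], "angular": [0, 0, 0]}
    - {"hand": 0.34, "translation": [0, 0, 140], "angular": [0, 0, 0]}
    - {"hand": 0.8, "translation": [-160, 1, 140], "angular": [0, 0, -1.57]}
    - {"hand": 0.8, "translation": [-160, 1, 140], "angular": [0, 0, -1.57]}
    - {"hand": 0.8, "translation": [-160, 1, 140], "angular": [0, 0, -1.57]}
    - {"hand": 0.8, "translation": [-160, 1, 140], "angular": [0, 0, -1.57]}
    - {"hand": 0.8, "translation": [-160, 1, 140], "angular": [0, 0, -1.57]}
    - {"hand": 0.8, "translation": [-160, 1, 140], "angular": [0, 0, -1.57]}
    - {"hand": 0.8, "translation": [-160, 1, 140], "angular": [0, 0, -1.57]}
    - {"hand": 0.8, "translation": [-160, 1, 140], "angular": [0, 0, -1.57]}

```text
t: 9.85
eef_pos: [0.4914, -0.1441, 0.2016]
tool_rot: [0.0, 1.0, 0.031, 0.001]
contact_force: [0.0, -0.8, 0.4]
gripper_width: 0.798
grasp_force: 0.0
```

Emit:
drive_tool:
  commands:
    - {"hand": 0.8, "translation": [0, 0, 0], "angular": [0, 0, -0.2]}
    - {"hand": 0.8, "translation": [0, 0, 0], "angular": [0, 0, -0.2]}
    - {"hand": 0.8, "translation": [0, 0, 0], "angular": [0, 0, -0.2]}

```text
t: 10.22
eef_pos: [0.4913, -0.1442, 0.201]
tool_rot: [0.0, 0.998, -0.064, 0.0]
contact_force: [0.2, 0.1, 0.5]
gripper_width: 0.805
grasp_force: 0.0
```

Run:
```python
from h import *
o=bot.get_obs(); print(o["t"],o["eef_pos"],o["tool_rot"],o["gripper_width"],np.round(o["q"],2))
a=bot.read_camera("scene"); b=bot.read_camera("top")
a=cv2.resize(a[190:310,220:350],(600,554),interpolation=2)[:400]
cv2.imwrite("pics/f.png",cv2.resize(bot.read_camera("scene")[190:310,220:360],None,fx=4,fy=4,interpolation=2)[:,:,::-1])
```

```text
10.225 [ 0.4912767  -0.14416559  0.20096293] [ 4.37388670e-05  9.97934740e-01 -6.42346839e-02  3.96694661e-04] 0.8047918351375419 [ 0.33  0.27 -0.2   1.98  0.07  0.9  -1.6 ]
```

View pics/f.png

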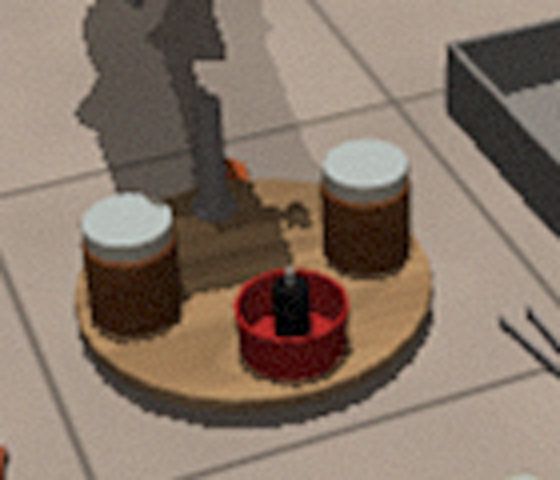

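The stone stands in the pot. Now I'll go down and grip the peg.

Emit:
drive_tool:
  commands:
    - {"hand": 0.8, "translation": [-1, 0, -50], "angular": [0, 0, 0.1]}
    - {"hand": 0.8, "translation": [-1, 0, -90], "angular": [0, 0, 0.1]}
    - {"hand": 0.8, "translation": [-1, 0, -104], "angular": [0, 0, 0.1]}
    - {"hand": 0.8, "translation": [-1, 0, -104], "angular": [0, 0, 0.1]}
    - {"hand": 0.8, "translation": [-1, 0, -104], "angular": [0, 0, 0.1]}
    - {"hand": 0, "translation": [-1, 0, -104], "angular": [0, 0, 0.1]}
    - {"hand": 0, "translation": [-1, 0, -104], "angular": [0, 0, 0.1]}
    - {"hand": 0, "translation": [-1, 0, -104], "angular": [0, 0, 0.1]}
    - {"hand": 0, "translation": [-1, 0, -104], "angular": [0, 0, 0.1]}
    - {"hand": 0, "translation": [-1, 0, -104], "angular": [0, 0, 0.1]}
    - {"hand": 0, "translation": [-1, 0, -104], "angular": [0, 0, 0.1]}
  force: 30

```text
t: 11.75
eef_pos: [0.4904, -0.1444, 0.0971]
tool_rot: [0.0, 1.0, -0.016, 0.0]
contact_force: [-1.6, 0.4, 5.3]
gripper_width: 0.227
grasp_force: 29.2
```

Run:
```python
from h import *
o=bot.get_obs(); e=np.array(o["eef_pos"]); print(o["t"],e,o["tool_rot"],o["gripper_width"],o["grasp_force"])
C=np.array([.5745,-.1447]); print(np.hypot(*(e[:2]-C)),np.degrees(np.arctan2(*(e[:2]-C)[::-1])))
a0=np.pi; s=C+[-.085,0]
for k in range(1,18): a=a0+np.radians(10*k); print(k,np.round((C+.085*np.array([np.cos(a),np.sin(a)])-s)*1000))
```

```text
11.75 [ 0.49041282 -0.14441261  0.09706847] [ 1.62465558e-04  9.99870636e-01 -1.60793988e-02  3.72245023e-04] 0.22699618427475882 29.154276251792908
0.08408767026714392 179.80417580003476
1 [  1. -15.]
2 [  5. -29.]
3 [ 11. -42.]
4 [ 20. -55.]
5 [ 30. -65.]
6 [ 43. -74.]
7 [ 56. -80.]
8 [ 70. -84.]
9 [ 85. -85.]
10 [100. -84.]
11 [114. -80.]
12 [128. -74.]
13 [140. -65.]
14 [150. -55.]
15 [159. -42.]
16 [165. -29.]
17 [169. -15.]
```

Emit:
drive_tool:
  commands:
    - {"hand": 0, "translation": [1, -15, 0], "angular": [0, 0, 0.175]}
    - {"hand": 0, "translation": [5, -29, 0], "angular": [0, 0, 0.35]}
    - {"hand": 0, "translation": [11, -42, 0], "angular": [0, 0, 0.52]}
    - {"hand": 0, "translation": [20, -55, 0], "angular": [0, 0, 0.7]}
    - {"hand": 0, "translation": [30, -65, 0], "angular": [0, 0, 0.87]}
    - {"hand": 0, "translation": [43, -74, 0], "angular": [0, 0, 1.05]}
    - {"hand": 0, "translation": [56, -80, 0], "angular": [0, 0, 1.22]}
    - {"hand": 0, "translation": [70, -84, 0], "angular": [0, 0, 1.4]}
    - {"hand": 0, "translation": [85, -85, 0], "angular": [0, 0, 1.57]}
    - {"hand": 0, "translation": [85, -85, 0], "angular": [0, 0, 1.57]}
    - {"hand": 0, "translation": [85, -85, 0], "angular": [0, 0, 1.57]}

```text
t: 13.12
eef_pos: [0.5759, -0.2311, 0.0971]
tool_rot: [0.002, 0.72, 0.694, 0.0]
contact_force: [1.9, -5.6, 3.0]
gripper_width: 0.225
grasp_force: 30.6
```

Run:
```python
from h import *
o=bot.get_obs(); print(o["tool_rot"],np.round(o["q"],2),o["torque"])
```

```text
[1.51710604e-03 7.19788054e-01 6.94192213e-01 1.63336520e-04] [ 0.68  0.62 -0.54  1.78  0.41  0.85 -0.09] [-1.05467908 -0.5485298  -0.29695455]
```

Emit:
drive_tool:
  commands:
    - {"hand": 0, "translation": [15, 1, 0], "angular": [0, 0, 0.175]}
    - {"hand": 0, "translation": [29, 5, 0], "angular": [0, 0, 0.35]}
    - {"hand": 0, "translation": [43, 11, 0], "angular": [0, 0, 0.52]}
    - {"hand": 0, "translation": [55, 20, 0], "angular": [0, 0, 0.7]}
    - {"hand": 0, "translation": [65, 30, 0], "angular": [0, 0, 0.87]}
    - {"hand": 0, "translation": [74, 43, 0], "angular": [0, 0, 1.05]}
    - {"hand": 0, "translation": [80, 56, 0], "angular": [0, 0, 1.22]}
    - {"hand": 0, "translation": [83, 69, 0], "angular": [0, 0, 1.38]}
    - {"hand": 0, "translation": [83, 69, 0], "angular": [0, 0, 1.38]}
    - {"hand": 0, "translation": [83, 69, 0], "angular": [0, 0, 1.38]}
    - {"hand": 0, "translation": [83, 69, 0], "angular": [0, 0, 1.38]}
    - {"hand": 0, "translation": [83, 69, 0], "angular": [0, 0, 1.38]}

```text
t: 14.62
eef_pos: [0.6636, -0.1612, 0.0973]
tool_rot: [0.006, 0.113, 0.994, 0.001]
contact_force: [21.8, -3.4, -10.7]
gripper_width: 0.225
grasp_force: 30.5
```

Run:
```python
from h import *
o=bot.get_obs(); e=np.array(o["eef_pos"]); print(o["t"],e,np.round(o["q"],2),o["grasp_force"],np.abs(o["joint_vel"]).max())
C=np.array([.5745,-.1447]); print("peg ang",np.degrees(np.arctan2(*(e[:2]-C)[::-1])),np.hypot(*(e[:2]-C)))
im=bot.read_camera("top"); hsv=cv2.cvtColor(im,cv2.COLOR_RGB2HSV); H,S,V=[hsv[:,:,i].astype(int) for i in range(3)]
m=np.zeros(H.shape,np.uint8); m[255:330,320:410]=(((H<6)|(H>174))&(S>150)&(V>40))[255:330,320:410]
(c,r)=cv2.minEnclosingCircle(np.argwhere(m)[:,::-1].astype(np.float32)); p=atz("top",c,.059); print(c,r,p,"pot ang",np.degrees(np.arctan2(*(p[:2]-C)[::-1])))
a=cv2.resize(im[195:350,300:440],None,fx=3,fy=3,interpolation=2); s=cv2.resize(bot.read_camera("scene")[190:310,220:340],(465,465),interpolation=2)
cv2.imwrite("pics/g.png",np.hstack([a[:465],s[:, :370]])[:,:,::-1])
```

```text
14.625 [ 0.6636421  -0.16120823  0.09731793] [ 0.69  0.79 -0.83  1.62  0.66  1.02  1.  ] 30.49809157848358 0.0006281309459799016
peg ang -10.491749613409356 0.09065779061030332
(362.1076965332031, 298.22308349609375) 16.80072784423828 [ 0.50396313 -0.12968391  0.059     ] pot ang 167.9821160374537
```

View pics/g.png

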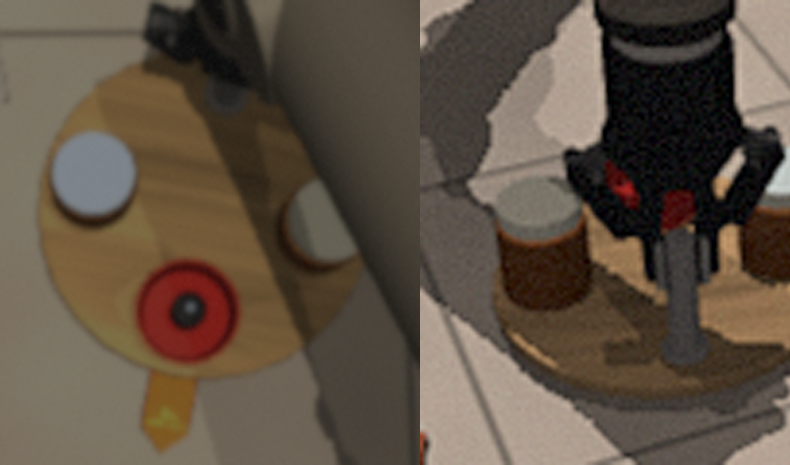

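The pot sits at 168° against the pointer's 169°. The stone stands in it, and the peg is held still with about 30 N. Handing in.

```bash
python3 -c "
from station import bot
print(bot.hand_in())"
```

```text
the job is handed in; nothing more can be done
None
```

The airstone is standing released in the red pot, the pot is within about 1° of the orange pointer, and the gripper is holding the carousel by its peg at about 30 N; the job is handed in at about 15 s, but the hand-in returned no verdict.

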